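# Hang the cake press on the spring balancer arm

## Task

Hang the hand press for moon cakes on the spring balancer: bring its neck into the open fork of the arm so that its mushroom head rests on both prongs, between the little stop pins. Lower it with the arm as the arm sinks, and let go only once the arm carries its weight and has settled, so that it neither drops nor springs up; leave it hanging still and upright.

Things in the scene. Friction and masses are not known exactly. Their poses are not given: they have to be found in the camera images.
- press_mould: hand press for moon cakes, upright, round, rigid, about 0.3 kg (0.26 to 0.35): pale barrel 69 mm across, 64 mm high; neck 24 mm across with a coil spring (32 mm over it); green mushroom head, 136 to 169 mm above the foot: its underside is a cone that widens to 58 mm diameter at 148 mm, straight rim to 160 mm (grasp this from above), dome. Origin: centre of the foot; z up
- balancer_stand: grey foot plate (150 x 120 mm) and post that carry the swing arm; fixed. Origin: centre of the plate's underside. The arm reaches 240 mm from the pivot (185 mm above the table) along -x, roughly towards the robot, and ends in a two-pronged fork that is open to -x. x and y level, z up
- fork_seat (a point): point midway between the prongs, level with their tops, for the axis of the press. x: from the fork's mouth to the post; y: across. Gap 37 mm, 53 mm over both prongs; mouth 46 mm before it, yoke 58 mm behind; stop pins 7 mm high at 19 mm before and behind. Unloaded it is 233 mm up and the lips at the mouth 18 mm higher: enter along +x above them. Seated, the press's foot is 142 mm below it
- balancer_arm (a joint): spring hinge of the arm, on a level axis. 0 rad: unloaded, sloping up to the mouth; grows as the fork sinks; 0.2: level; stops at -0.06 and 0.42. 3.5 N m/rad, lightly damped: the fork sinks about 16 mm per 100 g, so under the press it settles near 0.2 rad (0.17 to 0.24), the seat 41 to 56 mm lower than unloaded. Until then the gripper bears part of the weight

How it is judged:
By the outcome, as a careful person would: the job done as asked, in the order asked, and still so for the second after the job is handed in, with the robot touching nothing.
It also fails if it takes over 45 s, if anything falls off the work surface, if the arm or the gripper's body presses on something with over 40 N, if the wrist force passes 120 N, or if a joint passes its speed limit or range.

## Robot

A 6-joint arm with a two-finger parallel gripper is mounted at the origin on a cart in front of the work surface, level with it; the furniture and walls round the work are solid. World frame = base frame: x ahead of the robot, y to its left, z up, the work surface at z = 0. Lengths are in mm, angles in degrees, forces in N, time in s.
With the tool pointing down it reaches from about 425 to 950 mm from the base axis. Payload 14.7 kg.
Tool frame: the origin (TCP) lies at the very end of the fingers, on their centre line; the grasp point (between the pads) lies grasp_offset behind it (grasp_offset is the distance from the TCP to the grasp point, in mm); y points along the fingers, x is the direction in which the jaws open and shut, and the axes are right-handed (so a half turn about y gives the same grasp; the last joint's range is limited). The gripper opens to 85 mm and grips with 20 to 120 N. Pads are 22 mm wide; open, the fingers measure 114 mm over their backs; the gripper's body (76 mm by 85 mm) begins 54 mm behind the grasp point. The pads swing forward as they close: fully open they stand 13 mm farther back than shut.
Start: joints at [-2.67, 27.513, 91.461, -0, 61.026, -2.67], TCP at [649.994, 0.021, 231.297] pointing down, gripper open.
Joint ranges: [-157.49, 157.49], [-46.99, 117.5], [13.45, 153.17], [-89.5, 269.5], [5.16, 153.95], [-167.48, 167.48]. Speed limits (degrees/s): [108.29, 108.29, 136.94, 172.46, 172.46, 172.46].

## Interface

Orientations are given as a 3x3 rotation matrix whose columns are the frame's x, y, z axes.
In Python, from station import move_to, move_l, move_joints, set_gripper, dwell, inverse_kinematics, observe, snapshot, get_calibration, PlanningError, finish_job, find_in, trace, grasp_offset gives the robot as it stands. Calls block until the motion is done:
- move_to(position, orientation): joint-space move of the TCP to a pose.
- move_l(position, speed=150, ori=None): straight line of the TCP; ori=None keeps the orientation; speed is the mean speed in mm/s.
- move_joints(angles): joint-space move.
- set_gripper(opening, squeeze=None): finger opening in mm; squeeze is the grip in N (None keeps the last); returns when the fingers have stopped.
- dwell(seconds).
- inverse_kinematics(position, orientation): joint angles nearest the present ones, or None.
- observe(): the state.
- snapshot(name): name is "scene" or "side" or "wrist"; returns the picture (384x512x3 uint8, blue, green, red); there is no depth.
- get_calibration(name): a dict with "fx", "fy", "cx", "cy" (pixels), "view" (4x4, takes a point from world to camera coordinates); the wrist camera has in their place "hand_eye" (4x4, takes a point from camera to tool coordinates, whose origin is the TCP and whose axes are the tool frame's). Camera axes: x right, y up, looking along -z (the intrinsics and any distortion apply to the point x, -y, -z); pixel columns grow to the right and rows downward; lengths in mm; the calibration is good to about 2 mm. The wrist camera is an equidistant fisheye: a pixel r from the principal point sees the ray r / f radians off the axis. A picture is of the moment at which its call begins: read the wrist's pose just before it. get_calibration takes no time and is no camera call.
A pose or a line that the arm cannot do raises PlanningError and nothing moves.
- finish_job(): hands the job in, once; it reports no verdict.
Trained networks look in the newest picture that a camera, given by its name, has taken for a name from the list of things; names that differ only in an ending like _2 or _b are one class to them, and where a whole thing is asked for, a point or a joint stands for the part that bears it (a point fixed in the world has none). Each returns a list of dicts, best first, with "conf" (0 to 1); they miss things now and then, are a little off and sometimes report something else, mostly with a low value. They report only what shows in the picture. A call takes as long as a camera call.
- find_in(camera, thing): "pixel" ([column, row] in pixels, amid what is visible of it).
- trace(camera, thing): "region" (384x512 bool, what is visible of it) and "pixel" ([column, row] in pixels, amid what is visible of it).
The state is a dict: "time_s": time; "joint_positions": joint angles; "qvel": joint speeds; "effort": joint torques, N m; "tcp_pos": TCP position; "tcp_rot": TCP orientation; "contact_force": force on the tool from outside, world axes, zero at the start; "wrist_torque": the same for the moment, N m; "width": finger opening in mm.
Only numpy, scipy, OpenCV 4.12 (cv2) and the standard library are available. Lean on these libraries where they do the work, as an engineer would, in place of code of your own. Each camera call takes 0.05 s, during which the arm holds its last target.

## Working session

There is one attempt and no reset: what is moved stays moved. The work goes in short steps, each a Python script; the robot and the scene stay as the last script left them, time stands still between calls to the robot, and variables do not carry over. Pictures are saved under pics/ and viewed, and the job is handed in when it is done.

```bash
ls; mkdir -p pics
python3 - <<'E'
from station import *
import cv2,numpy as np
s=observe();print(s['time_s'],s['tcp_pos'],s['tcp_rot'],s['contact_force'],s['width'],grasp_offset)
a=snapshot("scene");b=snapshot("side");cv2.imwrite("pics/a.png",a);cv2.imwrite("pics/b.png",b)
c=snapshot("wrist");cv2.imwrite("pics/c.png",c)
for n in("scene","side","wrist"):
    print(n,get_calibration(n))
    for t in("press_mould","balancer_stand","fork_seat"):
        print(t,[(x['pixel'],x['conf']) for x in find_in(n,t)][:3])
E
```

```text
pics
0.0 [6.49571486e+02 4.81655566e-02 2.30680913e+02] [[ 9.99999237e-01 -1.23499765e-03 -1.39169625e-05]
 [ 1.39942589e-05  6.25796964e-05  9.99999998e-01]
 [-1.23499677e-03 -9.99999235e-01  6.25969315e-05]] [ 0.00431826 -0.22745814  0.36847342] 85.68140412592422 18.700000000000003
scene {'fx': 372.59979762438326, 'fy': 372.59979762438326, 'cx': 255.28631571872924, 'cy': 188.34826727175016, 'view': array([[ 7.75983293e-01, -6.30617331e-01, -1.31038137e-02,
        -5.50439379e+02],
       [ 3.76924291e-01,  4.46952834e-01,  8.11271375e-01,
        -2.94927513e+02],
       [-5.05745003e-01, -6.34472179e-01,  5.84522922e-01,
        -8.19212927e+02],
       [ 0.00000000e+00,  0.00000000e+00,  0.00000000e+00,
         1.00000000e+00]])}
press_mould [([274.0, 290.3], 0.62)]
balancer_stand [([275.0, 179.6], 0.71)]
fork_seat [([223.7, 153.5], 0.84)]
side {'fx': 425.08447359283804, 'fy': 425.08447359283804, 'cx': 251.6546588468497, 'cy': 192.184980481063, 'view': array([[-9.64825700e-01, -2.61903439e-01, -2.27586857e-02,
         5.51617889e+02],
       [ 1.00901580e-01, -4.48865869e-01, 
[... 176 characters left out ...]
00000e+00,
         1.00000000e+00]])}
press_mould [([318.0, 192.2], 0.94)]
balancer_stand [([179.1, 234.5], 0.69)]
fork_seat [([238.3, 192.8], 0.9)]
wrist {'fx': 297.3186396354542, 'fy': 297.3186396354542, 'cx': 259.5916382243666, 'cy': 188.3023838705634, 'hand_eye': array([[ 9.99999965e-01,  1.51761682e-04,  2.14913906e-04,
         4.08567949e-01],
       [ 1.54636274e-04,  3.21839826e-01, -9.46794118e-01,
        -1.43968889e+02],
       [-2.12854922e-04,  9.46794119e-01,  3.21839791e-01,
         8.31685843e+01],
       [ 0.00000000e+00,  0.00000000e+00,  0.00000000e+00,
         1.00000000e+00]])}
press_mould []
balancer_stand [([306.1, 217.6], 0.63)]
fork_seat [([182.5, 246.5], 0.92)]
```

View pics/a.png

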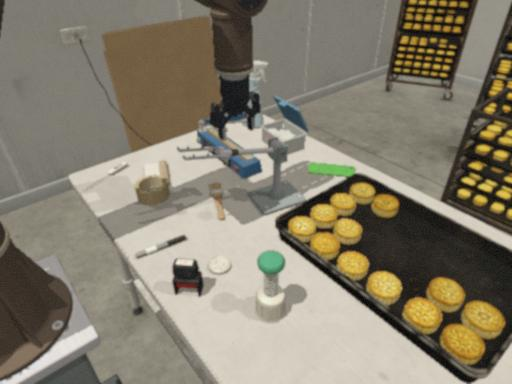

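View pics/b.png

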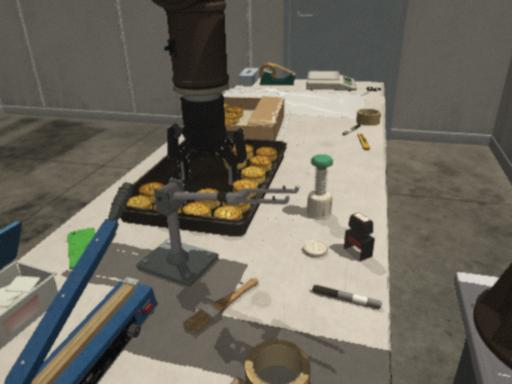

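View pics/c.png

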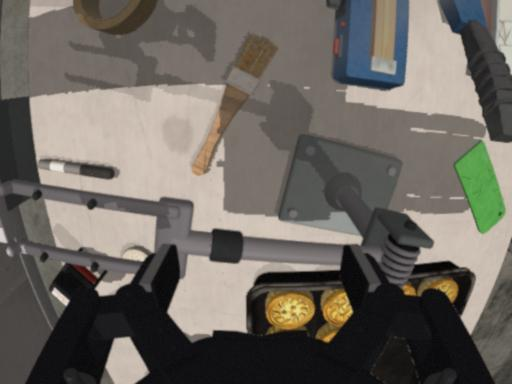

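```bash
cat > h.py <<'E'
import numpy as np,cv2
from scipy.optimize import least_squares
from station import *
def ray(n,px,tcp=None,rot=None):
    c=get_calibration(n);u=(px[0]-c['cx'])/c['fx'];v=(px[1]-c['cy'])/c['fy']
    if n=='wrist':
        r=np.hypot(u,v);s=np.sin(r)/r if r>1e-9 else 1
        d=np.array([u*s,-v*s,-np.cos(r)]);H=np.array(c['hand_eye'])
        return rot@H[:3,3]+tcp, rot@H[:3,:3]@d
    V=np.array(c['view']);R=V[:3,:3]
    d=R.T@np.array([u,-v,-1]);return -R.T@V[:3,3], d/np.linalg.norm(d)
def tri(rays):
    A=np.zeros((3,3));b=np.zeros(3)
    for o,d in rays:
        d=d/np.linalg.norm(d)
        P=np.eye(3)-np.outer(d,d);A+=P;b+=P@o
    x=np.linalg.solve(A,b)
    return x,[round(float(np.linalg.norm((np.eye(3)-np.outer(d,d)/(d@d))@(x-o))),1) for o,d in rays]
def onz(r,z):
    o,d=r;return o+d*(z-o[2])/d[2]
def proj(n,p,tcp=None,rot=None):
    c=get_calibration(n)
    if n=='wrist':
        H=np.array(c['hand_eye']);q=H[:3,:3].T@(rot.T@(np.array(p)-tcp)-H[:3,3])
        a=np.arctan2(np.hypot(q[0],q[1]),-q[2]);h=np.hypot(q[0],q[1])
        return np.array([c['cx']+c['fx']*a*q[0]/h,c['cy']-c['fy']*a*q[1]/h])
    V=np.array(c['view']);q=V[:3,:3]@p+V[:3,3]
    return np.array([c['cx']+c['fx']*q[0]/-q[2],c['cy']-c['fy']*q[1]/-q[2]])
E
python3 - <<'E'
from h import *
print(tri([ray('scene',(271,262)),ray('side',(321,161))]))
for n in('scene','side'):
    snapshot(n)
    for t in('press_mould','fork_seat'):
        r=trace(n,t)[0];ys,xs=np.nonzero(r['region']);print(n,t,r['conf'],xs.min(),xs.max(),ys.min(),ys.max())
a=cv2.imread('pics/a.png');b=cv2.imread('pics/b.png');c=cv2.imread('pics/c.png')
z=lambda i,x,y,w,h:cv2.resize(i[y:y+h,x:x+w],(800,int(800*h/w)),interpolation=cv2.INTER_CUBIC)
cv2.imwrite('pics/a2.png',z(a,170,120,140,90));cv2.imwrite('pics/b2.png',z(b,150,160,160,110));cv2.imwrite('pics/c2.png',z(c,0,160,220,150))
cv2.imwrite('pics/a3.png',z(a,220,235,110,80));cv2.imwrite('pics/b3.png',z(b,270,145,110,80))
E
```

```text
(array([ 473.95865341, -345.29475376,  152.23450394]), [1.9, 1.9])
scene press_mould 0.83 256 285 250 322
scene fork_seat 0.66 177 281 140 159
side press_mould 0.77 306 332 155 220
side fork_seat 0.57 163 298 183 205
```

View pics/a2.png

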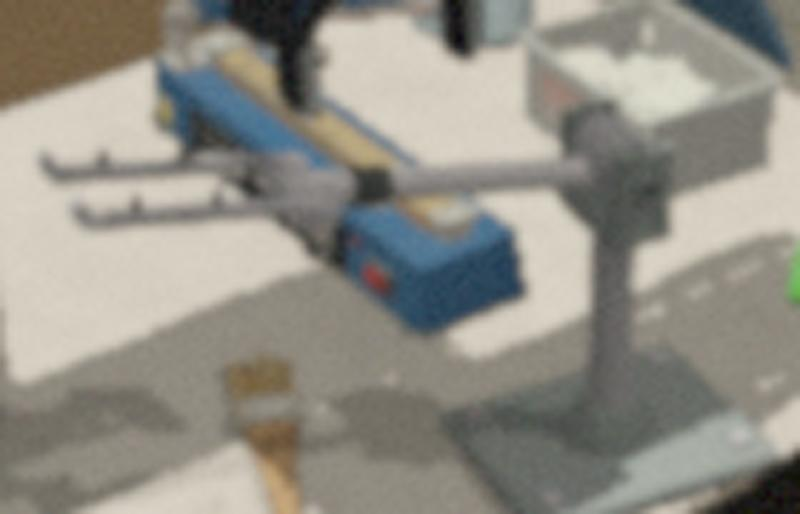

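View pics/b2.png

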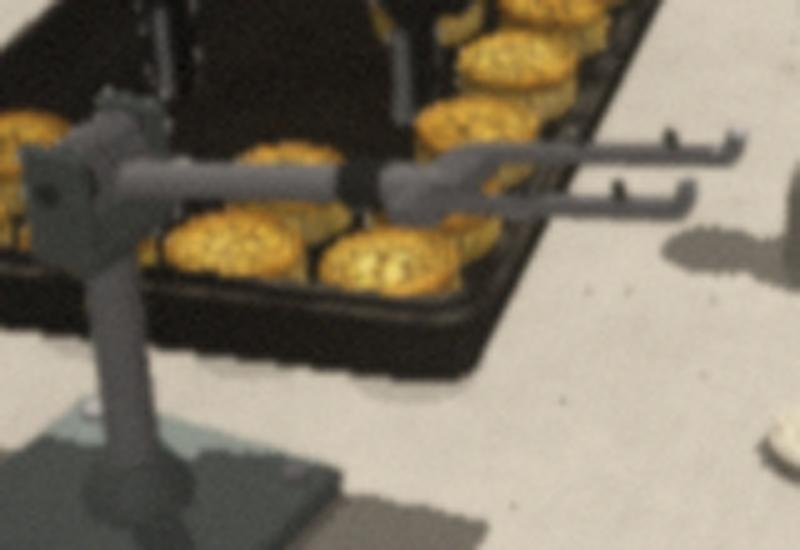

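View pics/c2.png

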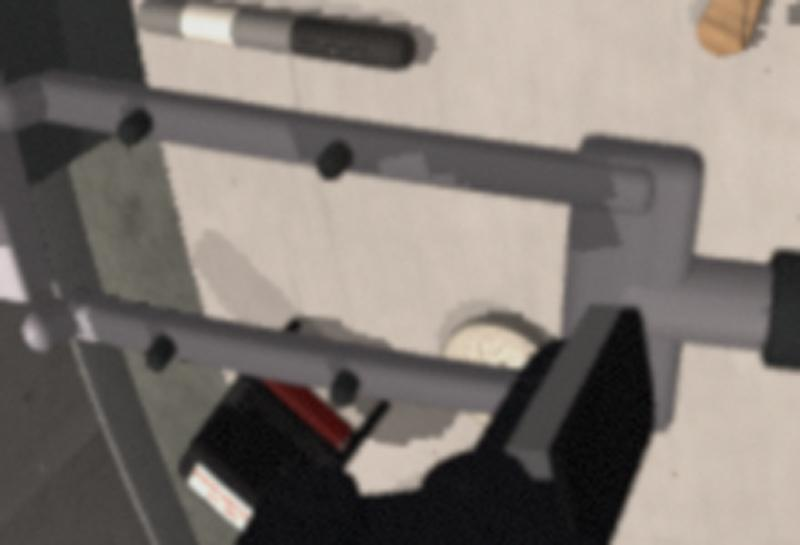

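View pics/a3.png

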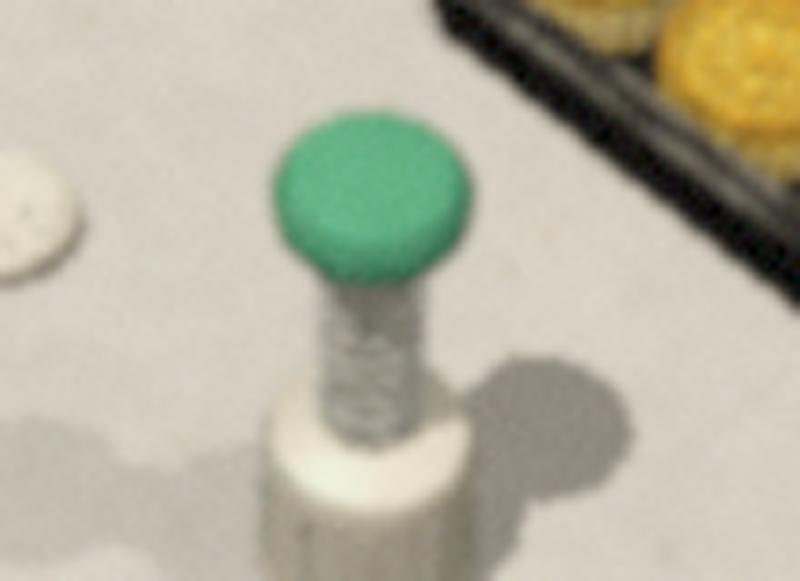

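View pics/b3.png

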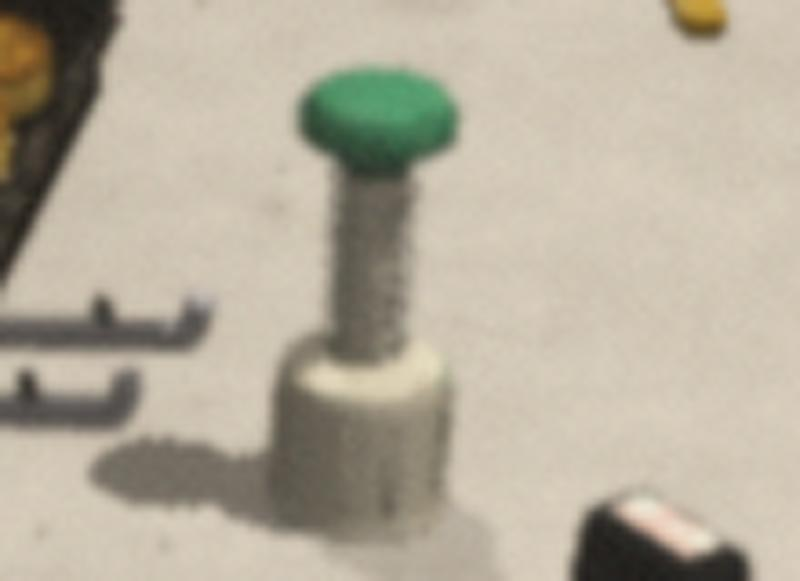

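```bash
cat > fit.py <<'E'
from h import *
def prongpt(p,lx,ly,lz,sl=0.2):
    x,y,z,yaw=p; c,s=np.cos(sl),np.sin(sl)
    # local x from mouth to post; slopes up to mouth => +x goes down
    X=lx*c+lz*s; Z=-lx*s+lz*c
    return np.array([x+X*np.cos(yaw)-ly*np.sin(yaw),y+X*np.sin(yaw)+ly*np.cos(yaw),z+Z])
def pressbbox(n,x,y,parts=None,z0=0,**k):
    pts=[]
    for r,z in ((34.5,0),(34.5,64),(29,148),(29,160),(15,167)):
        if parts and z not in parts: continue
        for t in np.linspace(0,2*np.pi,90): pts.append(proj(n,np.array([x+r*np.cos(t),y+r*np.sin(t),z+z0]),**k))
    q=np.array(pts);return np.r_[q.min(0),q.max(0)]
E
python3 - <<'E'
from fit import *
tcp=np.array([649.57,0.05,230.68]);rot=observe()['tcp_rot']
obs=[('wrist',-19,22.5,(37.1,194.4)),('wrist',19,22.5,(92.1,204)),('wrist',-19,-22.5,(44,256.3)),('wrist',19,-22.5,(94.9,266.4)),
('scene',-19,22.5,(187.9,147.7)),('scene',-19,-22.5,(194,155.7)),('scene',19,-22.5,(208.3,154.5)),
('side',-19,22.5,(273.8,198)),('side',-19,-22.5,(284,187.6))]
def pr(n,P): return proj(n,P,tcp,rot) if n=='wrist' else proj(n,P)
def res(p): return np.concatenate([pr(n,prongpt(p,a,b,4))-np.array(m) for n,a,b,m in obs])
r=least_squares(res,[550,0,233,0],x_scale=[10,10,10,.1],loss='soft_l1');print(r.x,np.round(res(r.x).reshape(-1,2),1))
for lx in(45,0,-46): print(lx,prongpt(r.x,lx,0,0))
H={'scene':(220+273*.1375,235+112*.1375,220+470*.1375,235+283*.1375),'side':(270+300*.1375,145+66*.1375,270+458*.1375,145+176*.1375)}
def rp(p):
    o=[]
    for n in H:
        o.append((pressbbox(n,*p,parts=(148,160,167))-H[n])[[0,1,2]])
    o.append((pressbbox('scene',*p)-np.array([256,250,286,322.5])))
    o.append((pressbbox('side',*p)-np.array([305.8,154.5,333,220.5])))
    return np.concatenate(o)
r=least_squares(rp,[474,-345],loss='soft_l1');print(r.x,np.round(rp(r.x),1))
E
```

```text
[ 5.27867716e+02  6.75922398e+00  2.30328194e+02 -2.18987932e-01] [[ 0.8  0.4]
 [ 0.  -0. ]
 [ 0.6 -0.1]
 [-0.3 -0.5]
 [-0.1 -0.8]
 [-0.5 -0.9]
 [-0.5 -0.7]
 [ 0.8 -0.4]
 [ 0.9 -0.4]]
45 [570.91743564  -2.8217919  221.38807435]
0 [527.86771565   6.75922398 230.32819423]
-46 [483.86133521  16.55315131 239.46698345]Traceback (most recent call last):
  File "<stdin>", line 18, in <module>
    return func(*args, **kwargs)
    vector_fun = VectorFunction(
        fun_wrapped,
    ...<6 lines>...
        workers=workers
    )
    self.J, dct = approx_derivative(
                  ~~~~~~~~~~~~~~~~~^
        self.fun_wrapped, self.x, f0=self.f, **finite_diff_options
        ^^^^^^^^^^^^^^^^^^^^^^^^^^^^^^^^^^^^^^^^^^^^^^^^^^^^^^^^^^
    )
    ^
    J, _nfev = _dense_difference(fun_wrapped, x0, f0, h,
               ~~~~~~~~~~~~~~~~~^^^^^^^^^^^^^^^^^^^^^^^^
                             use_one_sided, method,
                             ^^^^^^^^^^^^^^^^^^^^^^
                             mf)
                             ^^^
    df = [f_eval - f0 for f_eval in f_evals]
                                    ^^^^^^^
    f = np.atleast_1d(self.fun(x, *self.args, **self.kwargs))
                      ~~~~~~~~^^^^^^^^^^^^^^^^^^^^^^^^^^^^^^
    return np.atleast_1d(self.fun(x))
                         ~~~~~~~~^^^
    return self.f(x, *self.args, **self.kwargs)
           ~~~~~~^^^^^^^^^^^^^^^^^^^^^^^^^^^^^^
  File "<stdin>", line 15, in rp
  File "fit.py", line 11, in pressbbox
    for t in np.linspace(0,2*np.pi,90): pts.append(proj(n,np.array([x+r*np.cos(t),y+r*np.sin(t),z+z0]),**k))
                                                   ~~~~^^^^^^^^^^^^^^^^^^^^^^^^^^^^^^^^^^^^^^^^^^^^^^^^^^^^
  File "h.py", line 22, in proj
    c=get_calibration(n)
ValueError: time passes only in moves, steps and waits
```

```bash
sed -i 's/get_calibration(n)/CAL(n)/; ' h.py; sed -i '3a import functools\nCAL=functools.lru_cache(None)(lambda n:get_calibration(n))' h.py
python3 - <<'E'
from fit import *
print(observe()['time_s'])
H={'scene':(220+273*.1375,235+112*.1375,220+470*.1375,235+283*.1375),'side':(270+300*.1375,145+66*.1375,270+458*.1375,145+176*.1375)}
def rp(p):
    o=[]
    for n in H:
        o.append((pressbbox(n,*p,parts=(148,160,167))-H[n])[[0,1,2]])
    o.append((pressbbox('scene',*p)-np.array([256,250,286,322.5])))
    o.append((pressbbox('side',*p)-np.array([305.8,154.5,333,220.5])))
    return np.concatenate(o)
r=least_squares(rp,[474,-345],loss='soft_l1');print(r.x,np.round(rp(r.x),1))
E
```

```text
0.9
[ 472.63023034 -346.01300053] [-0.5 -1.6  1.4 -0.4 -0.2  0.8 -1.1 -1.2  1.  -0.1  0.8 -0.7  0.7 -1.8]
```

```bash
cat >> fit.py <<'E'
YAW=-0.219
def Rt(t=0.,yaw=YAW):
    # t: lean angle; approach axis y = -(sin t*d + cos t*z)
    d=np.array([np.cos(yaw),np.sin(yaw),0]);z=np.array([0,0,1.])
    y=-(np.sin(t)*d+np.cos(t)*z);x=np.cos(t)*d-np.sin(t)*z
    return np.c_[x,y,np.cross(x,y)]
E
python3 - <<'E'
from fit import *
move_l([650,0,290],speed=200)
move_to([472.6,-346,270],Rt())
for i in range(3): dwell(0.1);s=observe();print(s['time_s'],s['tcp_pos'],s['contact_force'])
c=snapshot('wrist');cv2.imwrite('pics/d.png',c)
np.save('d.npy',np.r_[s['tcp_pos'],s['tcp_rot'].ravel()])
r=trace('wrist','press_mould')
if r: ys,xs=np.nonzero(r[0]['region']);print(r[0]['conf'],xs.min(),ys.min(),xs.max(),ys.max())
print(pressbbox('wrist',472.6,-346,tcp=s['tcp_pos'],rot=s['tcp_rot']),pressbbox('wrist',472.6,-346,parts=(148,160,167),tcp=s['tcp_pos'],rot=s['tcp_rot']))
E
```

```text
2.8917 [ 473.40784806 -345.16246993  270.00334264] [ 0.0726398  -0.25254631 -0.0563392 ]
2.9917 [ 473.25085802 -345.31499302  269.99259013] [-0.19402991 -0.74027231  0.0413974 ]
3.0917 [ 473.03261704 -345.53773922  270.03226942] [-0.18011967  0.25057523  1.14580772]
0.9 227 126 290 212
[226.78150161 126.11000812 291.02954668 215.11736872] [226.78150161 151.27542809 291.02954668 215.11736872]
```

View pics/d.png

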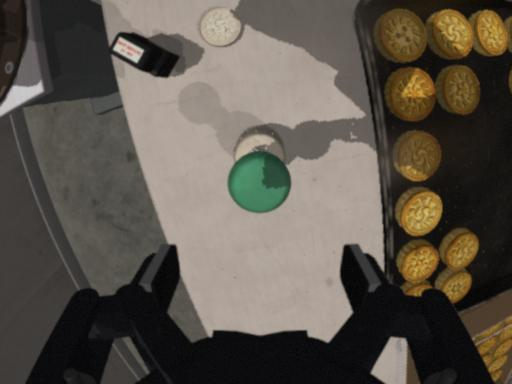

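Run:
```python
from fit import *
f=[]
for i in range(10): dwell(0.04);f.append(observe()['contact_force'])
print('base',np.mean(f,0),np.std(f,0))
move_l([472.6,-345,131],speed=150)
set_gripper(50,squeeze=40)
dwell(0.2)
s=observe();print(s['time_s'],s['tcp_pos'],s['contact_force'],s['width'])
b=snapshot('side');cv2.imwrite('pics/e.png',cv2.resize(b[100:240,250:400],None,fx=5,fy=4.2,interpolation=cv2.INTER_CUBIC))
```

```text
base [-0.2544647   0.04866404 -0.06893216] [0.26330055 0.27074147 0.35057765]
5.2917 [ 473.00485127 -345.41324081  132.15780399] [-2.21958102  0.79877628 11.26186795] 54.980806064828506
```

View pics/e.png

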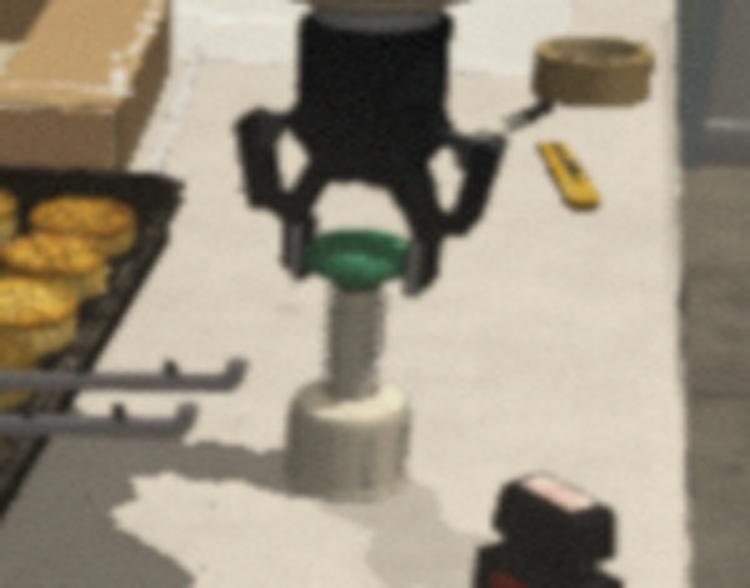

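```bash
cat >> fit.py <<'E'
S0=np.array([527.9,6.8,231.5]);D=np.array([np.cos(YAW),np.sin(YAW),0]);Zv=np.array([0,0,1.])
G=132.2
def seat(q):
    P=S0+D*240*np.cos(.2)-Zv*240*np.sin(.2)
    return P-D*240*np.cos(.2-q)+Zv*240*np.sin(.2-q)
def pose(q,back=0,clr=0,dx=0.,dy=0.):
    t=.2-q;n=np.sin(t)*D+np.cos(t)*Zv;ex=np.cos(t)*D-np.sin(t)*Zv
    return seat(q)+ex*(dx-back)+n*(clr+G-142)+np.array([-D[1],D[0],0])*dy, Rt(t)
def fz(N=12,dt=0.03):
    f=[]
    for i in range(N): dwell(dt);f.append(observe()['contact_force'])
    return np.mean(f,0)
E
python3 - <<'E'
from fit import *
for b in(105,60,30,0): print(inverse_kinematics(*pose(0,b,16)) is not None,pose(0,b,16)[0])
print(inverse_kinematics([440,-130,300],Rt(.1)) is not None)
move_l([472.6,-345,300],speed=200)
print(fz(),observe()['width'])
move_to([440,-130,300],Rt(.1))
p,R=pose(0,105,16);move_to(p,R);dwell(.4)
s=observe();print(s['time_s'],s['tcp_pos'],p)
np.save('f.npy',np.r_[s['tcp_pos'],s['tcp_rot'].ravel()])
for n in('wrist','side','scene'):cv2.imwrite(f'pics/f_{n}.png',snapshot(n))
E
```

```text
True [428.65325289  28.8893138  258.43669252]
True [471.70285725  19.30777841 249.49657263]
True [500.4025935   12.92008815 243.53649271]
True [529.10232974   6.53239789 237.57641278]
True
[-0.18629245  0.17211655 -3.10061603] 54.989074210341386
8.7083 [428.7803077   28.42626562 258.57305608] [428.65325289  28.8893138  258.43669252]
```

View pics/f_wrist.png

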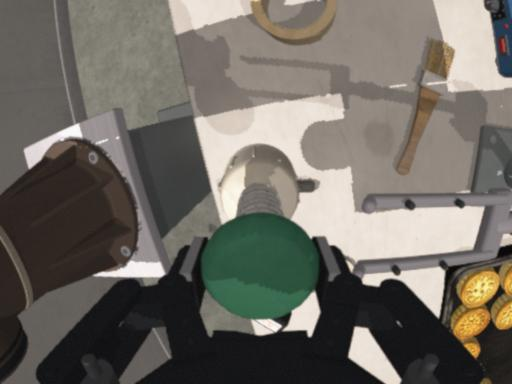

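View pics/f_side.png

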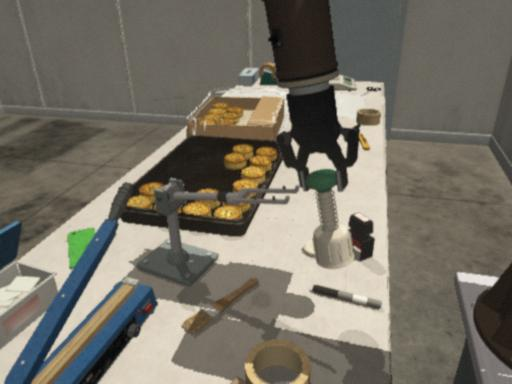

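View pics/f_scene.png

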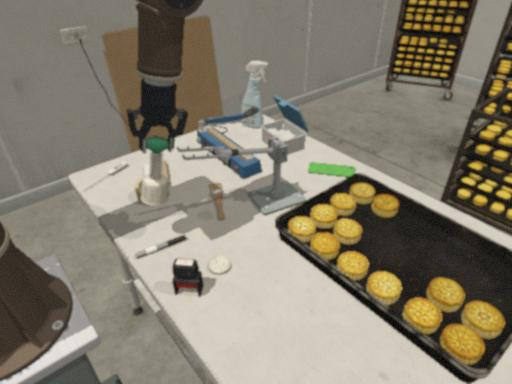

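Run:
```python
import cv2
c=cv2.imread('pics/f_wrist.png')[180:280,345:512];cv2.imwrite('pics/g.png',cv2.resize(c,(802,480),interpolation=cv2.INTER_CUBIC))
c=cv2.imread('pics/f_side.png')[150:275,260:360];cv2.imwrite('pics/g2.png',cv2.resize(c,(480,600),interpolation=cv2.INTER_CUBIC))
```

```text
(no output)
```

View pics/g.png

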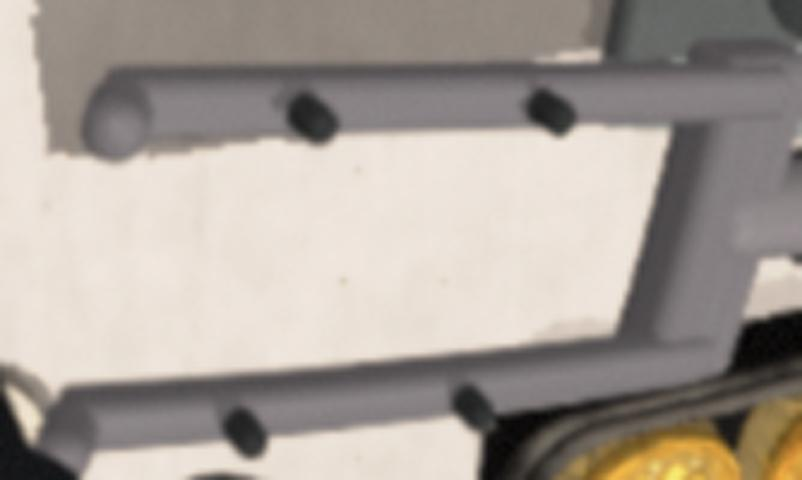

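View pics/g2.png

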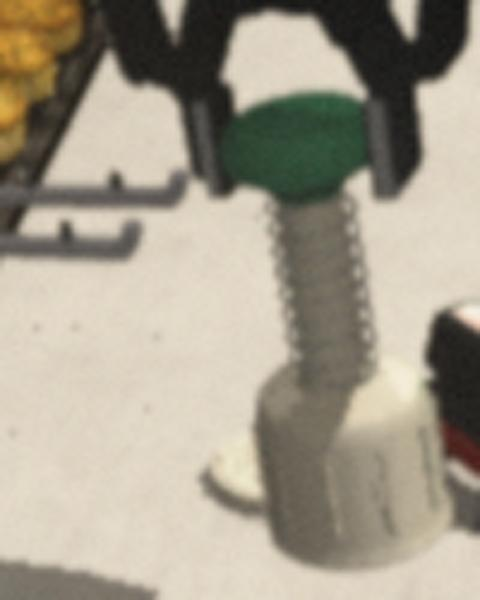

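Run:
```python
from fit import *
v=np.load('f.npy');tcp=v[:3];rot=v[3:].reshape(3,3)
m=[(313,116),(551,110),(244,432),(474,407)];m=[(345+a/4.8,180+b/4.8) for a,b in m]
L=[(-19,22.5),(19,22.5),(-19,-22.5),(19,-22.5)]
tcp0=np.array([649.57,0.05,230.68]);rot0=np.array([[ 9.99999237e-01,-1.23499765e-03,-1.39169625e-05],[1.39942589e-05,6.25796964e-05,9.99999998e-01],[-1.23499677e-03,-9.99999235e-01,6.25969315e-05]])
m0=[(37.1,194.4),(92.1,204),(44,256.3),(94.9,266.4)]
def r1(p): return np.concatenate([proj('wrist',prongpt(p,a,b,4),tcp,rot)-np.array(k) for (a,b),k in zip(L,m)])
def r0(p): return np.concatenate([proj('wrist',prongpt(p,a,b,4),tcp0,rot0)-np.array(k) for (a,b),k in zip(L,m0)])
o2=[('scene',-19,22.5,(187.9,147.7)),('scene',-19,-22.5,(194,155.7)),('scene',19,-22.5,(208.3,154.5)),
('side',-19,22.5,(273.8,198)),('side',-19,-22.5,(284,187.6))]
def r2(p): return np.concatenate([proj(n,prongpt(p,a,b,4))-np.array(k) for n,a,b,k in o2])
for f in (r1,lambda p:np.r_[r1(p),r0(p)],lambda p:np.r_[r1(p),r0(p),r2(p)]):
    r=least_squares(f,[528,7,232,-.2],x_scale=[10,10,10,.1]);print(r.x,np.round(f(r.x),1))
# press prediction in views
n=-rot[:,1]
axis=lambda h:tcp+n*(h-G)
for h in(0,64,154):
    print(h,proj('wrist',axis(h),tcp,rot),proj('side',axis(h)),proj('scene',axis(h)))
def bb(name,rr,h,**k):
    q=np.array([proj(name,axis(h)+rr*(np.cos(t)*rot[:,0]+np.sin(t)*rot[:,2]),**k) for t in np.linspace(0,6.28,60)]);return np.r_[q.min(0),q.max(0)]
print('wrist head',bb('wrist',29,160,tcp=tcp,rot=rot),bb('wrist',29,148,tcp=tcp,rot=rot),'barrel',bb('wrist',34.5,64,tcp=tcp,rot=rot),bb('wrist',34.5,0,tcp=tcp,rot=rot))
print('side head',bb('side',29,154),'foot',bb('side',34.5,0),'btop',bb('side',34.5,64))
```

```text
[ 5.29150018e+02  8.14528127e+00  2.33540867e+02 -2.18828319e-01] [-0.1  0.   0.2 -0.   0.1  0.  -0.2 -0. ]
[ 5.29301592e+02  7.96248852e+00  2.32983810e+02 -2.19820991e-01] [-0.1 -0.1  0.  -0.1  0.2 -0.3 -0.3 -0.3 -0.   0.1  0.2 -0.1 -0.   0.5
 -0.2  0.4]
[ 5.29165493e+02  7.66442758e+00  2.32291198e+02 -2.19653105e-01] [-0.6 -0.  -0.6  0.  -0.2 -0.5 -0.8 -0.4  0.6  0.2  0.6 -0.1  0.5  0.3
  0.2  0.1  0.  -1.8 -0.4 -1.9 -0.4 -1.6 -0.  -1.2  0.1 -1.2]
0 [259.588249  177.9216853] [334.78609659 257.46351432] [155.04760242 197.20153312]
64 [259.57576672 202.03738632] [330.19873513 226.40892602] [155.79658207 175.91083127]
154 [259.54147238 268.68219196] [323.23816466 179.2886692 ] [156.94121734 143.37311364]
wrist head [198.9387474  220.76269597 320.20425582 319.22870907] [203.04778944 209.91805077 316.0702674  304.67703973] barrel [214.840912   158.03691724 304.2523382  241.48399431] [224.17707434 142.83705495 294.98497189 210.68339331]
side head [306.05529094 172.72574132 340.73533389 186.28265284] foot [315.74621363 247.49441779 354.24974757 268.21815462] btop [310.61710424 217.2965318  350.22027032 236.25477559]
```

```bash
sed -i 's/S0=np.array(.*\]);D/S0=np.array([529.2,7.9,233.0]);D/; s/^YAW=.*/YAW=-0.2193/' fit.py
python3 - <<'E'
from fit import *
p,R=pose(0,105,16);move_l(p,speed=80,ori=R);dwell(.2)
print('base held',fz())
p,R=pose(0,40,16);move_l(p,speed=100,ori=R);print(fz(4))
p,R=pose(0,0,16);move_l(p,speed=80,ori=R);dwell(.15);print(fz(6))
s=observe();print(s['time_s'],s['tcp_pos'],p)
np.save('i.npy',np.r_[s['tcp_pos'],s['tcp_rot'].ravel()])
for n in('wrist','side','scene'):cv2.imwrite(f'pics/i_{n}.png',snapshot(n))
c=cv2.imread('pics/i_side.png')[140:270,200:330];cv2.imwrite('pics/i2.png',cv2.resize(c,(600,600),interpolation=cv2.INTER_CUBIC))
c=cv2.imread('pics/i_scene.png')[90:200,150:280];cv2.imwrite('pics/i3.png',cv2.resize(c,(650,550),interpolation=cv2.INTER_CUBIC))
E
```

```text
base held [-0.0877995  -0.20988586 -3.03063662]
[-0.19634772 -0.24341322 -3.20108378]
[-0.06215832  0.36308202 -2.93876363]
11.6417 [530.26571806   7.69118465 239.2312425 ] [530.40224941   7.6320372  239.07641278]
```

View pics/i2.png

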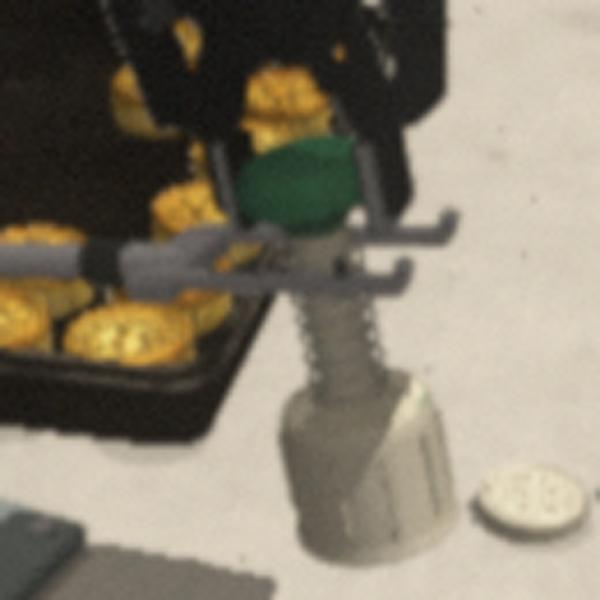

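View pics/i3.png

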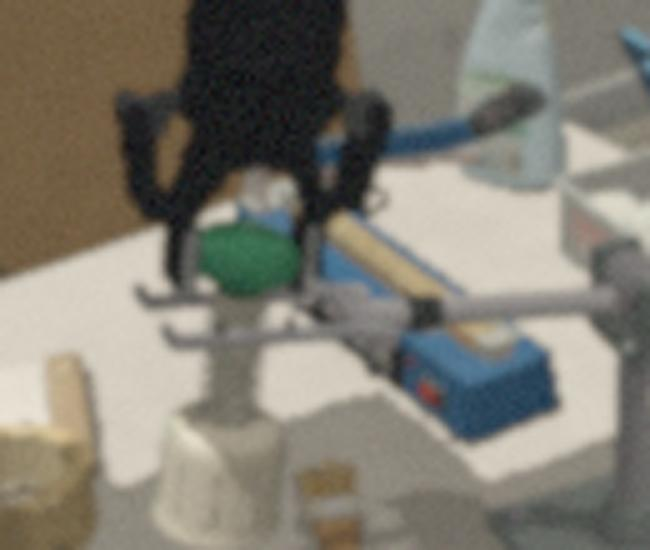

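View pics/i_wrist.png

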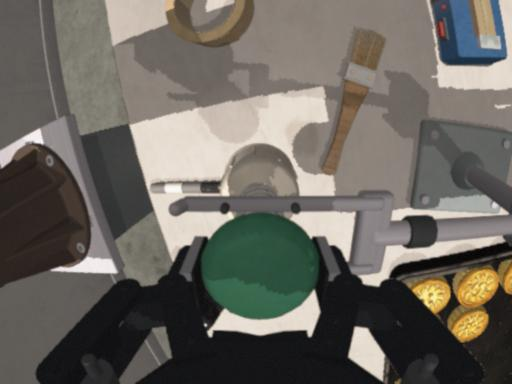

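Run:
```python
from fit import *
v=np.load('i.npy');tcp=v[:3];rot=v[3:].reshape(3,3)
p=[*S0,YAW]
for a in (-46,-19,0,19,58): print(a,proj('wrist',prongpt(p,a,22.5,4),tcp,rot),proj('wrist',prongpt(p,a,22.5,0),tcp,rot))
c=cv2.imread('pics/i_wrist.png')[180:290,160:410];cv2.imwrite('pics/j.png',cv2.resize(c,(800,352),interpolation=cv2.INTER_CUBIC))
```

```text
-46 [175.78639026 207.41669599] [177.61828555 204.69732495]
-19 [224.36046441 207.84075573] [225.163962   205.04401678]
0 [259.87206885 207.92810907] [259.86555264 205.11475594]
19 [295.37606235 207.82883669] [294.56004234 205.03280222]
58 [364.24084688 207.09833538] [362.0192313  204.43173754]
```

View pics/j.png

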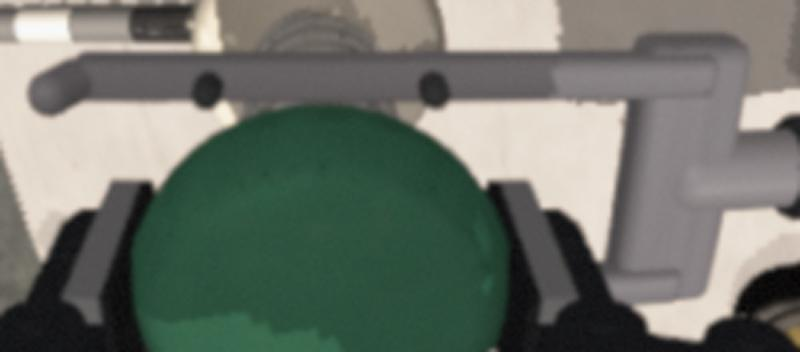

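Run:
```python
from fit import *
p,R=pose(0,0,4);move_l(p,speed=40,ori=R);print(fz(6))
p,R=pose(0,0,-0.5);move_l(p,speed=20,ori=R);print(fz(6))
for q in(.05,.10,.15):
    p,R=pose(q,0,-0.5);move_l(p,speed=30,ori=R);dwell(.15);print(q,fz(10))
s=observe();print(s['time_s'],s['tcp_pos'],p,s['wrist_torque'])
np.save('k.npy',np.r_[s['tcp_pos'],s['tcp_rot'].ravel()])
for n in('wrist','side','scene'):cv2.imwrite(f'pics/k_{n}.png',snapshot(n))
a=cv2.resize(cv2.imread('pics/k_side.png')[150:280,200:330],(400,400),interpolation=cv2.INTER_CUBIC)
b=cv2.resize(cv2.imread('pics/k_wrist.png')[180:330,160:410],(400,240),interpolation=cv2.INTER_CUBIC)
c=cv2.resize(cv2.imread('pics/k_scene.png')[90:220,140:270],(400,400),interpolation=cv2.INTER_CUBIC)
cv2.imwrite('pics/k2.png',np.hstack([a,c]));cv2.imwrite('pics/k3.png',b)
```

```text
[ 0.1685546   0.55118716 -3.13430306]
[-0.31427053 -0.10787209 -2.81246917]
0.05 [-0.49946502 -0.71053829 -2.254825  ]
0.1 [-1.21400466 -0.97124982 -1.38682468]
0.15 [-1.3670506  -1.7587111  -0.73136116]
16.1167 [524.34115248   8.99274614 187.02720049] [524.32085381   8.98748622 187.02723355] [-0.25099118  0.16710976 -0.00413065]
```

View pics/k2.png

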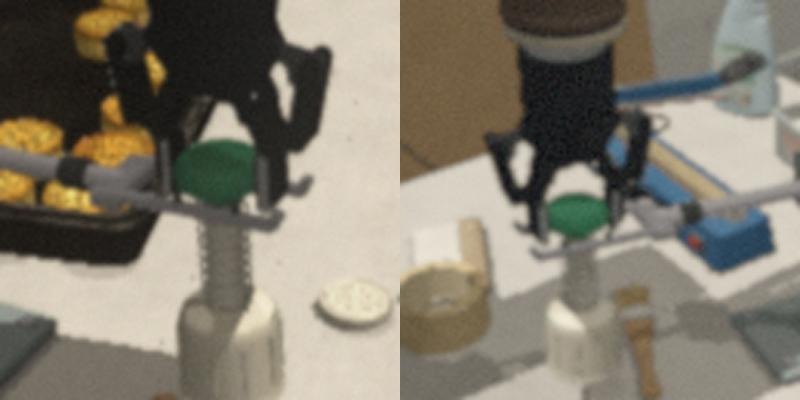

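View pics/k3.png

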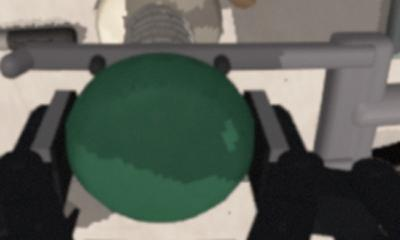

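Run:
```python
from fit import *
E=np.array([-D[1],D[0],0]);dx=dy=0
for q in (.15,.15,.15,.165,.18):
    f=fz(8);a,b=f@D,f@E;print(q,round(dx,2),round(dy,2),'D %.2f E %.2f z %.2f'%(a,b,f[2]))
    dx+=.35*np.clip(a,-1,1);dy+=.35*np.clip(b,-2,2)
    p,R=pose(q,0,-.5,dx,dy);move_l(p,speed=20,ori=R);dwell(.15)
f=fz(12);print('D %.2f E %.2f z %.2f'%(f@D,f@E,f[2]),observe()['time_s'],observe()['wrist_torque'])
np.save('dxy.npy',[dx,dy])
```

```text
0.15 0 0 D -0.99 E -2.23 z -0.82
0.15 -0.35 -0.7 D 0.49 E -0.43 z -0.65
0.15 -0.18 -0.85 D 0.09 E -0.72 z -1.11
0.165 -0.14 -1.1 D -0.02 E -0.42 z -1.17
0.18 -0.15 -1.25 D -0.66 E -0.51 z -0.88
D 0.06 E -0.16 z -0.57 20.1667 [0.02865512 0.05538937 0.00618123]
```

Run:
```python
from fit import *
E=np.array([-D[1],D[0],0]);dx,dy=np.load('dxy.npy')
for q in (.20,.212):
    p,R=pose(q,0,-.5,dx,dy);move_l(p,speed=20,ori=R);dwell(.2)
    f=fz(20);a,b=f@D,f@E;print(q,round(dx,2),round(dy,2),'D %.2f E %.2f z %.2f'%(a,b,f[2]))
    dx+=.25*np.clip(a,-1,1);dy+=.25*np.clip(b,-2,2)
p,R=pose(q,0,-.5,dx,dy);move_l(p,speed=20,ori=R);dwell(.3)
f=fz(30);print('D %.2f E %.2f z %.2f'%(f@D,f@E,f[2]));s=observe();print(s['time_s'],s['wrist_torque'],s['tcp_pos'])
np.save('dxy.npy',[dx,dy]);np.save('k.npy',np.r_[s['tcp_pos'],s['tcp_rot'].ravel()])
for n in('wrist','side','scene'):cv2.imwrite(f'pics/l_{n}.png',snapshot(n))
a=cv2.resize(cv2.imread('pics/l_side.png')[150:280,200:330],(400,400),interpolation=cv2.INTER_CUBIC)
b=cv2.resize(cv2.imread('pics/l_wrist.png')[180:330,160:410],(800,480),interpolation=cv2.INTER_CUBIC)
c=cv2.resize(cv2.imread('pics/l_scene.png')[90:220,140:270],(400,400),interpolation=cv2.INTER_CUBIC)
cv2.imwrite('pics/l2.png',np.hstack([a,c]));cv2.imwrite('pics/l3.png',b)
```

```text
0.2 -0.38 -1.43 D -0.67 E -0.19 z -0.26
0.212 -0.55 -1.48 D 0.72 E 0.05 z -0.15
D -0.51 E -0.09 z -0.11
24.1333 [0.0097322  0.04767462 0.00155767] [523.96497709   7.55503064 172.13388553]
```

View pics/l2.png

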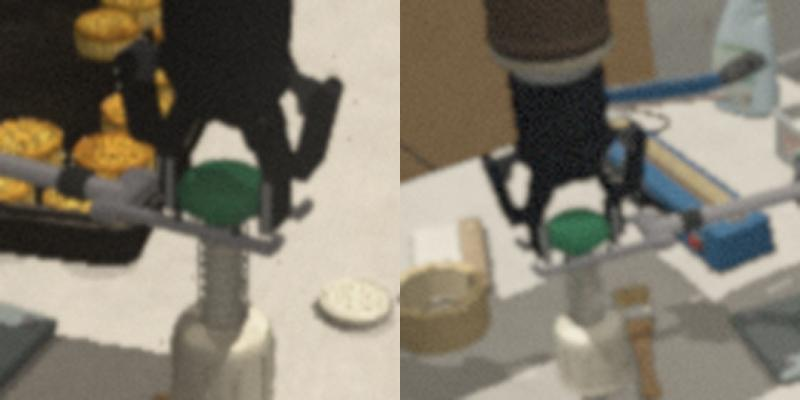

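View pics/l3.png

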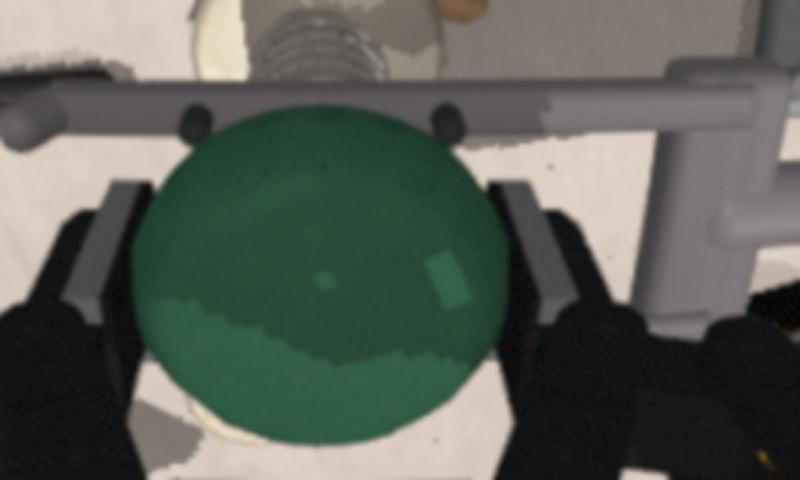

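Run:
```python
from fit import *
set_gripper(50,squeeze=20);dwell(.1);f=fz(10);print('D %.2f z %.2f'%(f@D,f[2]),observe()['width'])
set_gripper(59);dwell(.1);print(fz(5),observe()['width'])
b=snapshot('side');cv2.imwrite('pics/m0.png',b);c0=snapshot('wrist');cv2.imwrite('pics/m0w.png',c0)
set_gripper(68);dwell(.3);print(fz(5),observe()['width'],observe()['time_s'])
for n in('wrist','side','scene'):cv2.imwrite(f'pics/m_{n}.png',snapshot(n))
a=cv2.resize(cv2.imread('pics/m_side.png')[150:280,200:330],(400,400),interpolation=cv2.INTER_CUBIC)
b=cv2.resize(cv2.imread('pics/m_wrist.png')[180:330,160:410],(800,480),interpolation=cv2.INTER_CUBIC)
c=cv2.resize(cv2.imread('pics/m_scene.png')[90:220,140:270],(400,400),interpolation=cv2.INTER_CUBIC)
cv2.imwrite('pics/m2.png',np.hstack([a,c]));cv2.imwrite('pics/m3.png',b)
```

```text
D -1.00 z 0.16 55.20483075339332
[-0.32488688  0.07154132 -0.09960056] 59.179733512000965
[0.4210724  0.13303191 0.23905897] 67.90700505918853 26.2417
```

View pics/m2.png

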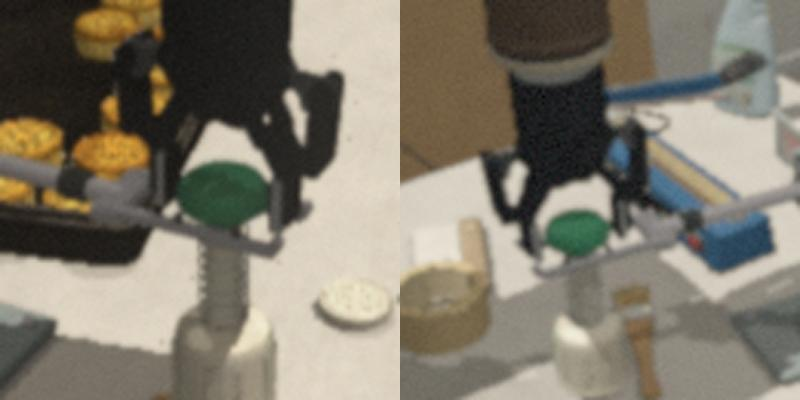

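View pics/m3.png

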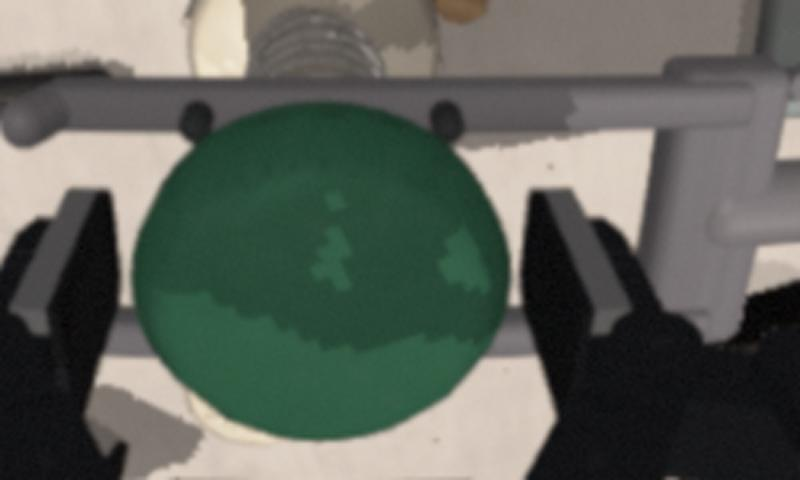

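Run:
```python
from fit import *
p=observe()['tcp_pos'].copy()
move_l(p+[0,0,60],speed=60);move_l(p+[0,0,150],speed=150);dwell(.5)
a=snapshot('side');dwell(.6);b=snapshot('side');c=snapshot('scene');w=snapshot('wrist')
print(observe()['time_s'],np.abs(a[150:300,150:350].astype(int)-b[150:300,150:350]).max(),fz(5))
cv2.imwrite('pics/n2.png',np.hstack([cv2.resize(b[150:280,200:330],(400,400)),cv2.resize(c[90:220,140:270],(400,400))]));cv2.imwrite('pics/n3.png',w)
```

```text
29.5917 22 [-0.03130646 -0.21626462  0.479442  ]
```

View pics/n2.png

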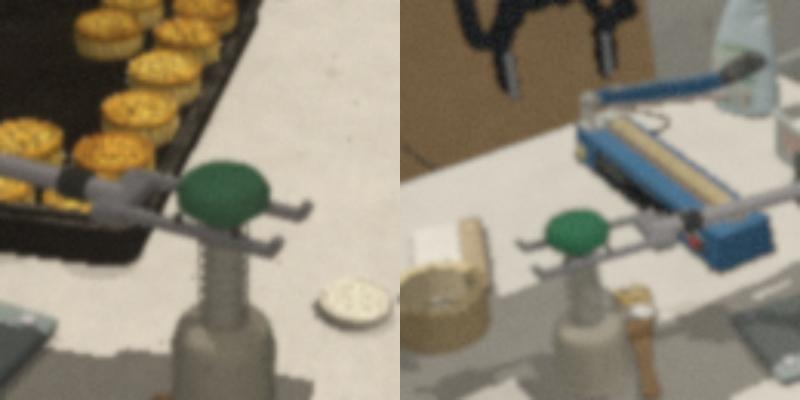

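View pics/n3.png

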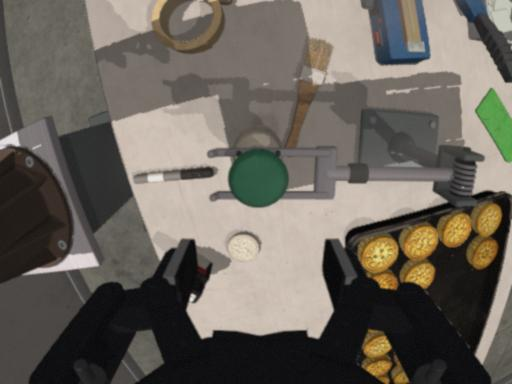

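The press hangs upright in the fork with its head on both prongs. Two pictures 0.6 s apart look the same apart from noise, and the gripper is clear, so I'm handing it in.

Run:
```python
from station import *
print(finish_job(),observe()['time_s'])
```

```text
the job is handed in; nothing more can be done
the job is handed in; nothing more can be done
```

The press is hanging on the spring balancer, upright and still, and I handed the job in at about 30 s.

- **How it went:** I gripped the rim from above with the jaws in line with the fork. I leaned the press to match the unloaded slope of the arm, brought its neck in above the lips, and lowered it with the arm to about 0.21 rad.
- **Release:** I opened the gripper once the wrist's vertical force was back to its empty reading, −0.1 N against about −3.1 N while carrying the press. The press did not visibly drop or spring up.
- **Last checks:** The pictures show the head on both prongs. The two stop pins that show in the wrist view are either side of it; I did not see the other prong's pins in the last pictures. Two side pictures 0.6 s apart differ by at most 22 grey levels, which I took as picture noise, and the gripper is about 150 mm clear.
- **Mended on the way:** While sinking, a sideways force of about 2 N showed the press was slightly off centre. I shifted it about 1.5 mm across the fork, and that force went to about zero.
- **Not fully cleared:** A small force along the fork stayed until release, swinging between about ±0.7 N and reaching −1 N just before I opened the gripper.

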